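Load the hand-indexed table of a light-curing unit

ROBOT

A 7-joint arm with a two-finger parallel gripper is mounted at the origin on a cart in front of the work surface, level with it; the furniture and walls round the work are solid. World frame = base frame: x ahead of the robot, y to its left, z up, the work surface at z = 0. Lengths are in m, angles in rad, forces in N, time in s.
With the tool pointing down it reaches from about 0.375 to 0.925 m from the base axis. Payload 3.1 kg.
Tool frame: the origin (TCP) lies between the finger pads; the fingertips stand 19 mm ahead of it and the grasp point (between the pads) is the TCP; z points along the fingers, y is the line along which they close (so a half turn about z gives the same grasp; the last joint's range is limited). The gripper opens to 85 mm and grips with 20 to 120 N. Pads are 22 mm wide; open, the fingers measure 114 mm over their backs; the gripper's body (76 mm by 85 mm) begins 54 mm behind the grasp point. The pads swing forward as they close: fully open they stand 13 mm farther back than shut.
Start: joints at [-1.429, 0.383, 0.044, 1.598, -0.018, 1.161, -0.05], TCP at [0.154, 0.631, 0.25] pointing down, gripper open.
Joint ranges: [-2.61, 2.61], [-0.41, 2.15], [-1.48, 1.57], [0, 2.5], [-1.57, 4.71], [0.05, 1.97], [-2.85, 2.85]. Speed limits (rad/s): [2.79, 2.79, 3.14, 3.14, 3.14, 3.14, 3.14].

INTERFACE

Orientations are given as a unit quaternion [x, y, z, w].
In Python, from bench import move_ptp, movel, move_j, move_gripper, pause, inverse_kinematics, read_camera, camera_params, MotionError, sign_off, look_for, tip_of, read_time_s, read_qpos, read_joint_vel, read_effort, read_eef_pos, read_tcp_rot, read_ft_force, read_ft_torque, read_finger_gap, read_grasp_force gives the robot as it stands. Calls block until the motion is done:
- move_ptp(position, orientation): joint-space move of the TCP to a pose.
- movel(position, orientation=None, speed=0.15): straight line of the TCP; orientation=None keeps the orientation; speed is the mean speed in m/s.
- move_j(angles): joint-space move.
- move_gripper(opening, effort=None): finger opening in m; effort is the grip in N (None keeps the last); returns when the fingers have stopped.
- pause(seconds).
- inverse_kinematics(position, orientation): joint angles nearest the present ones, or None.
- read_camera(name): name is "side" or "top" or "wrist"; returns the picture (400x640x3 uint8, red, green, blue); there is no depth.
- camera_params(name): a dict with "K" (3x3 intrinsics, pixels), "camera_from_world" (4x4, takes a point from world to camera coordinates). Camera axes: x right, y down, z forward; pixel columns grow to the right and rows downward; lengths in m; the calibration is good to about 2 mm. A picture is of the moment at which its call begins: read the wrist's pose just before it. camera_params takes no time and is no camera call; for the wrist camera it gives the pose at the moment of the call.
A pose or a line that the arm cannot do raises MotionError and nothing moves.
- sign_off(): hands the job in; it is judged then, once.
Trained networks look in the newest picture that a camera, given by its name, has taken for a name from the list of things; names that differ only in an ending like _2 or _b are one class to them, and where a whole thing is asked for, a point or a joint stands for the part that bears it (a point fixed in the world has none). Each returns a list of dicts, best first, with "confidence" (0 to 1); they miss things now and then, are a little off and sometimes report something else, mostly with a low value. They report only what shows in the picture. A call takes as long as a camera call.
- look_for(camera, name): "at" ([column, row] in pixels, amid what is visible of it).
- tip_of(camera, name): "at" ([column, row] in pixels: a listed point, or the origin of a listed thing).
Readings, each from a call of its own:
- read_time_s(): time.
- read_qpos(): joint angles.
- read_joint_vel(): joint speeds.
- read_effort(): joint torques, N m.
- read_eef_pos(): TCP position.
- read_tcp_rot(): TCP orientation.
- read_ft_force(): force on the tool from outside, world axes, zero at the start.
- read_ft_torque(): the same for the moment, N m.
- read_finger_gap(): finger opening in m.
- read_grasp_force(): force on a finger pad.
Only numpy, scipy, OpenCV 4.12 (cv2) and the standard library are available. Lean on these libraries where they do the work, as an engineer would, in place of code of your own. Each camera call takes 0.05 s, during which the arm holds its last target. There are 200 camera calls.

TASK

Reload the light-curing unit: bring each nest of its round table to the open window with the ratchet lever (one full stroke turns it one tooth, three make a nest; never push the table round by hand), lay the finished casts upright in the clear lid that serves as a tray, and seat every cast waiting on the bench flat in a nest of its own. Finish with an empty nest square in the window, all newly loaded casts under the orange shield and the lever back at rest, and only then switch the lamp on. Grip the plaster casts gently, with less than 50 N, and leave the two jars and the dropper bottle where they are.

Things in the scene. Friction and masses are not known exactly. Their poses are not given: they have to be found in the camera images.
- curing_unit: light-curing unit fixed on the bench: grey round base, round index table, orange see-through shield over its sides and rear, white lamp housing (124 mm high, from x = +50 mm back). Origin on the table axis at bench height, x to its rear, y to its left. Shield roof 97 to 100 mm over the bench, 272 wide; it reaches forward to x = +5 mm in the middle and to x = -40 mm where y is beyond +-48 mm.
- nest_plate: round aluminium index table, 233 mm across, top 50 mm over the bench; origin on the axis at bench height. Turns clockwise only (seen from above). Four nests 90 degrees apart: pockets 60 mm radially x 75 mm tangentially between four white L corners 14 mm high, 4 mm thick. The inner and outer sides of a nest are open for fingers over their middle 40 mm.
- window (a point): point in the open window of the shield, 75 mm in front of (-x of) the table axis, 50 mm over the bench: the centre of the nest that is square in the window. Only a nest here can be reached from above.
- nest0 (a point): centre of nest 0 on the table top, 75 mm from the axis. A cast is seated when its underside centre is here, flat, its short side (x) along the radius, teeth either way round.
- nest1 (a point): centre of nest 1, like nest 0; it comes to the window a quarter turn (three strokes) after nest 0.
- nest2 (a point): centre of nest 2, like nest 0; it comes a quarter turn after nest 1.
- nest3 (a point): centre of nest 3, like nest 0; it comes a quarter turn after nest 2.
- table_turn (a joint): table angle, rad, growing clockwise seen from above: 0 (at the start) with nest 0 square in the window, 1.571 with nest 1 there, and so on. 12 ratchet teeth: after a full lever stroke the table stands at a multiple of 0.524, so three strokes make one nest.
- index_lever (a joint): ratchet lever under the table, about the table axis: 0 at rest, 0.663 rad at its end stop, clockwise seen from above (the knob rests right of the window and is pulled towards the robot and leftwards). Pull it to the stop (4 to 10 N at the knob) to turn the table one tooth, let it back below 0.05 to catch the next; its spring returns it with 1.5 to 3.5 N, the table stays.
- lever_grip (a point): on the axis of the lever's upright black knob, 185 mm from the table axis, 82 mm over the bench. The knob is a vertical cylinder 21 mm across, 48 to 106 mm over the bench, free to be gripped from above.
- lamp_switch (a joint): toggle of the lamp switch, on a white box at the left of the unit: 0 off (leaning to the unit's -x, towards the robot), 1.0 rad on (leaning to +x), stays where it is left. On means above 0.8.
- lamp_switch_tip (a point): ball tip of the steel toggle, 35 mm long; to switch on, push it over towards the unit's +x with the closed fingertips. The top of its box is 40 mm over the bench.
- wet_lid: clear plastic lid lying open side up, serving as a tray: 140 (its x) x 350 (its y) mm, walls 16 high, 3 thick, floor 3 thick; origin under its centre. Loose, 0.4 kg.
- done_a: finished cast, 53 x 65 x 28 mm, in nest 0 (in the window) at the start, may be absent. Plaster dental cast: flat base 11 mm high with a tooth arch on top. Origin under its centre, z up, x across the short side, y along the long side. Hold it across x by the base, fingertips 2 to 6 mm above its support. 0.04 to 0.08 kg. Plaster chips: grip it with less than 50 N.
- done_b: finished cast, 51 x 65 x 28 mm, in nest 1 at the start, may be absent. Plaster dental cast: flat base 11 mm high with a tooth arch on top. Origin under its centre, z up, x across the short side, y along the long side. Hold it across x by the base, fingertips 2 to 6 mm above its support. 0.04 to 0.08 kg. Plaster chips: grip it with less than 50 N.
- done_c: finished cast, 56 x 69 x 36 mm (base 18 mm high), in nest 2 at the start, may be absent. Plaster dental cast: flat base with a tooth arch on top. Origin under its centre, z up, x across the short side, y along the long side. Hold it across x by the base, fingertips 2 to 6 mm above its support. 0.04 to 0.08 kg. Plaster chips: grip it with less than 50 N.
- cast_a: waiting cast, 52 x 67 x 26 mm, may be absent. Plaster dental cast: flat base 11 mm high with a tooth arch on top. Origin under its centre, z up, x across the short side, y along the long side. Hold it across x by the base, fingertips 2 to 6 mm above its support. 0.04 to 0.08 kg. Plaster chips: grip it with less than 50 N.
- cast_b: waiting cast, 54 x 69 x 28 mm, may be absent. Plaster dental cast: flat base 11 mm high with a tooth arch on top. Origin under its centre, z up, x across the short side, y along the long side. Hold it across x by the base, fingertips 2 to 6 mm above its support. 0.04 to 0.08 kg. Plaster chips: grip it with less than 50 N.
- cast_c: waiting cast, 51 x 67 x 28 mm, may be absent. Plaster dental cast: flat base 11 mm high with a tooth arch on top. Origin under its centre, z up, x across the short side, y along the long side. Hold it across x by the base, fingertips 2 to 6 mm above its support. 0.04 to 0.08 kg. Plaster chips: grip it with less than 50 N.
- jar_front: bystander: small screw-cap jar, 36 mm across, 43 high, origin under its centre.
- jar_back: bystander: small screw-cap jar, 36 mm across, 43 high, origin under its centre.
- glue_bottle: bystander: small dropper bottle, 26 mm across, 56 high, origin under its centre.

How it is judged:
By the outcome, as a careful person would: the job done as asked, in the order asked, and still so for the second after the job is handed in, with the robot touching nothing.
Of done_a, done_b, done_c only 2 to 3 are there at a start; the rules pass over those that are not, and their reading is None.
Of cast_a, cast_b, cast_c only 2 to 3 are there at a start; the rules pass over those that are not, and their reading is None.
At some moment in a run one of cast_a, cast_b, cast_c, wet_lid may be knocked a few centimetres aside while the robot is not near it.
Once in a run the grip may slacken for a moment while it holds something.
It also fails if it takes over 210 s, if anything falls off the work surface, if the arm or the gripper's body presses on something with over 40 N, if the wrist force passes 120 N, or if a joint passes its speed limit or range.

## Working session

There is one attempt and no reset: what is moved stays moved. The work goes in short steps, each a Python script; the robot and the scene stay as the last script left them, time stands still between calls to the robot, and variables do not carry over. Pictures are saved under pics/ and viewed, at most 17 in all, crops included, and the job is handed in when it is done.

```bash
ls; mkdir -p pics
python3 - <<'E'
from bench import *
import cv2
for c in ("side","top","wrist"):
    im=read_camera(c); cv2.imwrite(f"pics/{c}0.png",im[:,:,::-1])
    p=camera_params(c); print(c,p["K"].round(1).tolist() if hasattr(p["K"],'round') else p["K"],p["camera_from_world"])
    for n in ("curing_unit","nest_plate","lever_grip","lamp_switch_tip","wet_lid","done_a","cast_a","jar_front","glue_bottle","nest0","nest1","nest2","nest3"):
        print(n,[([round(v) for v in d["at"]],round(d["confidence"],2)) for d in tip_of(c,n)][:7])
print(read_time_s(),read_tcp_rot(),read_eef_pos())
E
```

```text
pics
side [[393.3, 0.0, 325.5], [0.0, 393.3, 193.5], [0.0, 0.0, 1.0]] [[-0.97492483 -0.2225113   0.0032097   0.52550361]
 [-0.14511576  0.62475214 -0.76721978  0.15225772]
 [ 0.1687098  -0.74844739 -0.64137627  0.9661278 ]
 [ 0.          0.          0.          1.        ]]
curing_unit [([292, 206], 0.95)]
nest_plate [([293, 205], 0.86)]
lever_grip [([323, 149], 0.7)]
lamp_switch_tip [([291, 222], 0.5)]
wet_lid [([356, 158], 0.71), ([295, 176], 0.39)]
done_a [([296, 181], 0.67)]
cast_a [([360, 294], 0.71), ([364, 264], 0.67)]
jar_front [([286, 309], 0.7)]
glue_bottle [([392, 183], 0.49)]
nest0 [([286, 212], 0.77), ([294, 176], 0.73), ([317, 192], 0.56), ([291, 205], 0.47)]
nest1 [([286, 212], 0.77), ([294, 176], 0.73), ([317, 192], 0.56), ([291, 205], 0.47)]
nest2 [([286, 212], 0.77), ([294, 176], 0.73), ([317, 192], 0.56), ([291, 205], 0.47)]
nest3 [([286, 212], 0.77), ([294, 176], 0.73), ([317, 192], 0.56), ([291, 205], 0.47)]
top [[486.2, 0.0, 322.1], [0.0, 486.2, 190.9], [0.0, 0.0, 1.0]] [[-0.02631854 -0.99959203  0.01109515 -0.00664997]
 [-0.99672901  0.02539155 -0.07672381  0.5
[... 591 characters left out ...]
332, 184], 0.87), ([298, 159], 0.84)]
nest2 [([353, 148], 0.91), ([332, 184], 0.87), ([298, 159], 0.84)]
nest3 [([353, 148], 0.91), ([332, 184], 0.87), ([298, 159], 0.84)]
wrist [[330.3, 0.0, 317.4], [0.0, 330.3, 200.3], [0.0, 0.0, 1.0]] [[ 0.23837601  0.97117226  0.00114993 -0.65122707]
 [ 0.92081521 -0.22639179  0.31756275 -0.04128943]
 [ 0.30866846 -0.07464047 -0.94823656  0.38060981]
 [ 0.          0.          0.          1.        ]]
curing_unit []
nest_plate []
lever_grip []
lamp_switch_tip []
wet_lid []
done_a []
cast_a []
jar_front []
glue_bottle []
nest0 []
nest1 []
nest2 []
nest3 []
2.1 [1.19563660e-01 9.92826536e-01 1.16289647e-05 1.90414522e-06] [0.15435391 0.63142469 0.25027625]
```

View pics/top0.png

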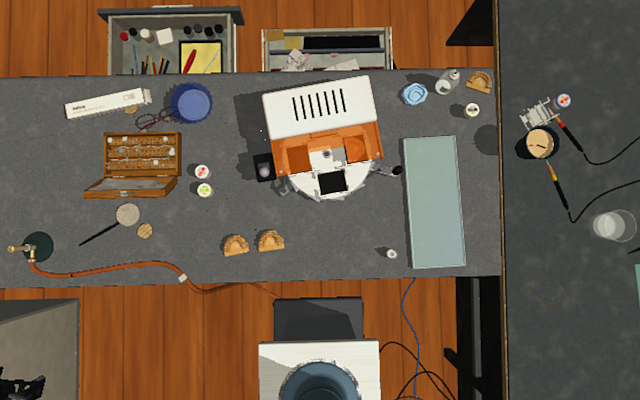

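View pics/side0.png

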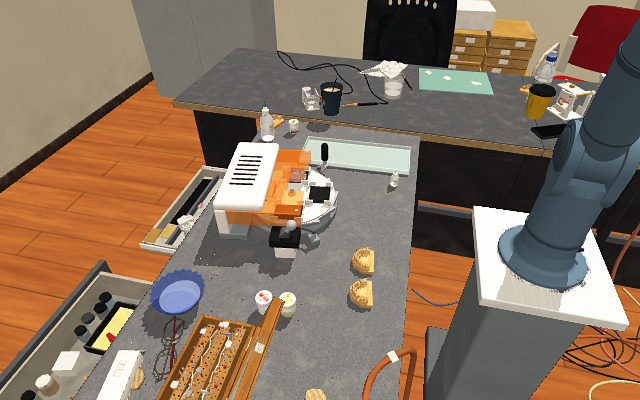

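```bash
cat > h.py <<'E'
from bench import *
import numpy as np, cv2
def px2w(c,uv,z,p=None):
    p=p or camera_params(c); K=np.array(p["K"]);T=np.array(p["camera_from_world"])
    d=T[:3,:3].T@np.linalg.solve(K,[uv[0],uv[1],1.]); o=-T[:3,:3].T@T[:3,3]
    return o+d*(z-o[2])/d[2]
def w2px(c,P,p=None):
    p=p or camera_params(c); q=np.array(p["camera_from_world"])@np.r_[P,1.]; q=np.array(p["K"])@q[:3]
    return q[:2]/q[2]
def down(th):  # tool down, closing axis y at angle th (mod pi) in world xy
    # tool y=(cos th, sin th,0), z=(0,0,-1)
    from scipy.spatial.transform import Rotation as R
    y=np.array([np.cos(th),np.sin(th),0]);z=np.array([0,0,-1.]);x=np.cross(y,z)
    return R.from_matrix(np.c_[x,y,z]).as_quat()
E
python3 - <<'E'
from h import *
im=cv2.imread("pics/top0.png")
a=cv2.resize(im[60:260,210:510],None,fx=2.6,fy=2.6,interpolation=cv2.INTER_CUBIC)
cv2.imwrite("pics/crop1.png",a)
im=cv2.imread("pics/side0.png")
a=cv2.resize(im[120:320,220:420],None,fx=3,fy=3,interpolation=cv2.INTER_CUBIC)
cv2.imwrite("pics/crop2.png",a)
for n,uv,z in (("axis",(329,155),0.05),("knob",(398,169),.082),("tip",(265,173),.07),("c1",(234,244),.0),("c2",(273,239),.0),("c3",(480,82),.02),("jar",(203,172),.04),("jar2",(205,189),.04),("glue",(391,254),.05),("lid",(434,202),.0),("n",(353,148),.05),("n",(332,184),.05),("n",(298,159),.05)):
    print(n,px2w("top",uv,z).round(3))
E
```

```text
axis [ 0.641 -0.041  0.05 ]
knob [ 0.596 -0.215  0.082]
tip [0.596 0.125 0.07 ]
c1 [0.415 0.219 0.   ]
c2 [0.425 0.114 0.   ]
c3 [ 0.836 -0.458  0.02 ]
jar [0.606 0.291 0.04 ]
jar2 [0.561 0.286 0.04 ]
glue [ 0.379 -0.194  0.05 ]
lid [ 0.513 -0.323  0.   ]
n [ 0.658 -0.105  0.05 ]
n [ 0.565 -0.047  0.05 ]
n [0.633 0.04  0.05 ]
```

View pics/crop1.png

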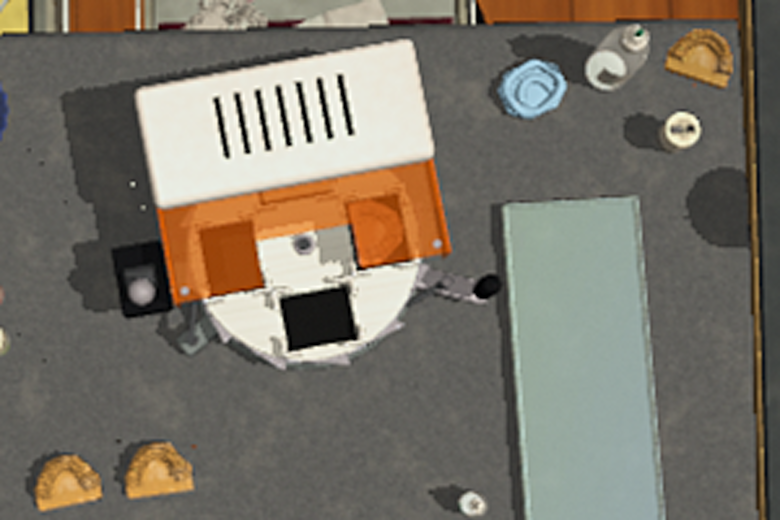

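View pics/crop2.png

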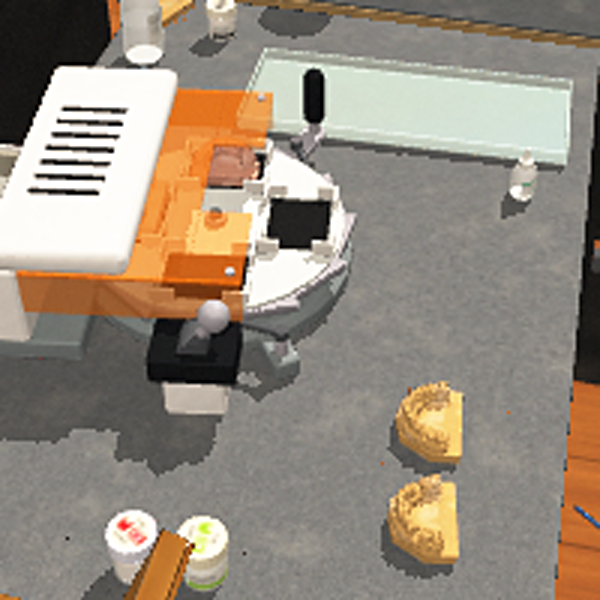

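Run:
```python
from h import *
def shot(pos,th,fn,names):
    q=down(th)
    move_ptp(pos,q)
    p=camera_params("wrist"); im=read_camera("wrist"); cv2.imwrite(f"pics/{fn}.png",im[:,:,::-1]); np.save(f"pics/{fn}.npy",p,allow_pickle=True)
    for n,z in names:
        print(fn,n,[(px2w("wrist",d["at"],z,p).round(3)[:2].tolist(),[round(v) for v in d["at"]],round(d["confidence"],2)) for d in tip_of("wrist",n)][:4])
for th in (0,np.pi): print(th,inverse_kinematics([.42,.165,.2],down(th)))
th=0 if inverse_kinematics([.42,.165,.2],down(0)) is not None else np.pi
shot([.42,.165,.2],th,"w1",[("cast_a",0)])
for t in (th,):
    try: shot([.56,-.06,.25],t+np.radians(10),"w2",[("nest0",.05),("nest_plate",0),("lever_grip",.082),("lamp_switch_tip",.072),("done_a",.05),("curing_unit",0)])
    except MotionError as e: print(e)
try: shot([.5,-.3,.25],th,"w3",[("wet_lid",0),("lever_grip",.082)])
except MotionError as e: print(e)
print(read_time_s(),read_qpos())
a=[cv2.resize(cv2.imread(f"pics/w{i}.png"),(480,300)) for i in (1,3)]
cv2.imwrite("pics/w13.png",np.vstack(a))
```

```text
0 [-1.00840901  0.05183744  0.56293589  2.12989956 -0.03357186  0.96810664
 -0.42704419]
3.141592653589793 [-0.75166553  0.05541851  0.29557824  2.11978616 -0.01957634  0.9688761
  2.69616311]
w1 cast_a [([0.411, 0.214], [308, 128], 0.64), ([0.421, 0.122], [318, 217], 0.63)]
w2 nest0 [([0.569, -0.047], [328, 167], 0.62)]
w2 nest_plate [([0.646, -0.036], [395, 160], 0.71)]
w2 lever_grip [([0.595, -0.214], [324, 328], 0.86)]
w2 lamp_switch_tip [([0.411, -0.154], [156, 247], 0.28)]
w2 done_a [([0.654, -0.106], [396, 234], 0.92)]
w2 curing_unit [([0.645, -0.036], [393, 159], 0.92)]
w3 wet_lid [([0.519, -0.32], [331, 185], 0.85)]
w3 lever_grip [([0.593, -0.213], [427, 87], 0.84)]
6.675 [-0.29329856  0.36520076  0.9334634   1.79666735 -0.32220373  1.14229696
  0.75051076]
```

View pics/w13.png

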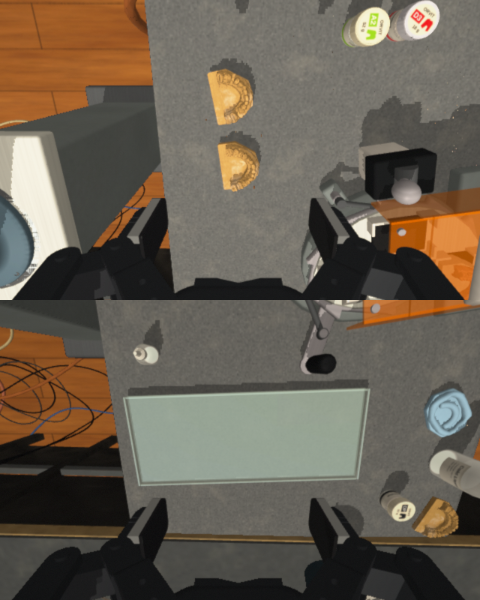

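View pics/w2.png

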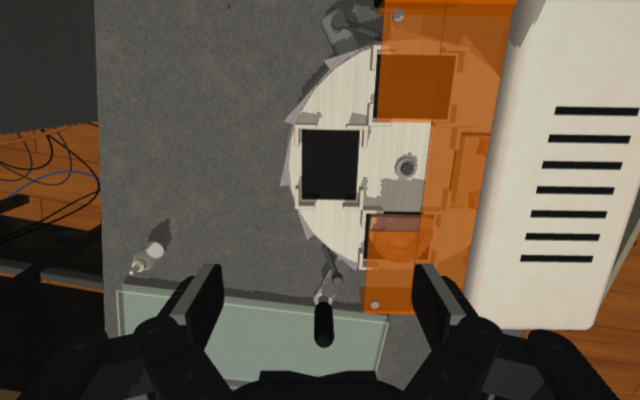

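```bash
cat >> h.py <<'E'
def rects(im_bgr,mask,p,z,near=None,minA=300):
    out=[]
    for c in cv2.findContours(cv2.morphologyEx(mask,cv2.MORPH_OPEN,np.ones((3,3),np.uint8)),cv2.RETR_EXTERNAL,cv2.CHAIN_APPROX_NONE)[0]:
        if cv2.contourArea(c)<minA: continue
        W=np.array([px2w("",q[0],z,p)[:2] for q in c],np.float32)
        (cx,cy),(w,h),a=cv2.minAreaRect(W*1000)
        if w>h: w,h,a=h,w,a+90   # w short side along angle a
        a=(a+90)%180-90
        if near is None or np.hypot(cx/1000-near[0],cy/1000-near[1])<.04: out.append((round(cx/1000,4),round(cy/1000,4),round(w),round(h),round(a,1)))
    return out
def tan(im):
    h=cv2.cvtColor(im,cv2.COLOR_BGR2HSV); return cv2.inRange(h,(8,70,90),(28,255,255))
E
python3 - <<'E'
from h import *
L=lambda n:(cv2.imread(f"pics/{n}.png"),np.load(f"pics/{n}.npy",allow_pickle=True).item())
im,p=L("w1")
for z in (.005,.015,.025): print(z,rects(im,tan(im),p,z))
im,p=L("w2"); g=(im.max(2)<45).astype(np.uint8)*255
print("pad",rects(im,g,p,.05,(.567,-.05)), rects(im,g,p,.08,(.595,-.214)))
im,p=L("w3"); h=cv2.cvtColor(im,cv2.COLOR_BGR2HSV)
print(h[210,330],h[270,100]); 
m=cv2.inRange(h,(70,20,100),(100,110,255)); print("lid",rects(im,m,p,.008,minA=5000)); print("corner", rects(im,tan(im),p,.01))
im=cv2.imread("pics/top0.png");p=camera_params("top"); print("top",rects(im,tan(im),p,.01,minA=150))
g=(im.max(2)<45).astype(np.uint8)*255; print("pad",rects(im,g,p,.05,(.567,-.05),100))
h=cv2.cvtColor(im,cv2.COLOR_BGR2HSV);m=cv2.inRange(h,(70,20,100),(100,110,255)); print("lid",rects(im,m,p,.008,minA=1500))
read_camera("wrist"); print(tip_of("wrist","cast_a"), look_for("wrist","cast_a"))
E
```

```text
0.005 [(0.2219, 0.0095, 12, 72, -40.7), (0.2444, 0.0277, 18, 66, -35.3), (0.7154, -0.0303, 165, 218, 9.4), (0.2945, 0.0753, 36, 78, -40.6), (0.4232, 0.119, 54, 75, 6.4), (0.4135, 0.215, 53, 69, 10.5), (0.2104, 0.247, 149, 208, -89.9)]
0.015 [(0.2281, 0.017, 12, 70, -40.7), (0.2499, 0.0346, 18, 64, -35.3), (0.7061, -0.0216, 160, 211, 9.4), (0.2984, 0.0808, 35, 76, -40.6), (0.4231, 0.123, 53, 73, 6.4), (0.4137, 0.216, 51, 67, 10.5), (0.217, 0.247, 144, 202, -89.9)]
0.025 [(0.2344, 0.0245, 11, 68, -40.7), (0.2554, 0.0416, 17, 62, -35.3), (0.6969, -0.0129, 155, 204, 9.4), (0.3024, 0.0862, 34, 73, -40.6), (0.423, 0.1271, 51, 71, 6.4), (0.4139, 0.2171, 49, 65, 10.5), (0.2235, 0.2471, 139, 195, -89.9)]
pad [(0.57, -0.0449, 54, 69, 9.4)] [(0.5947, -0.2103, 20, 57, 9.9), (0.5773, -0.2028, 231, 718, -79.8)]
[ 58  20 164] [ 6 75 17]
lid []
corner [(0.846, -0.4632, 70, 75, 60.4), (0.2748, -0.3162, 36, 108, -60.0), (0.2335, -0.2986, 32, 110, -62.3), (0.1931, -0.2818, 53, 136, -71.5), (0.1796, -0.2242, 25, 55, -63.4), (0.2421, -0.2287, 111, 159, 80.9), (0.7286, -0.1381, 32, 171, -81.1)]
top [(0.032, -0.2995, 66, 94, -1.7), (0.0731, -0.2072, 95, 143, 88.0), (0.1718, 0.2874, 311, 1095, -1.6), (0.1577, -0.294, 139, 312, 88.4), (0.3541, 0.7058, 28, 115, -18.3), (0.3583, 0.4979, 38, 287, -1.0), (0.4135, 0.2137, 51, 68, 9.7), (0.4228, 0.1207, 53, 70, 6.0), (0.4568, 0.4525, 36, 42, 44.3), (0.556, 0.5084, 25, 218, -0.1), (0.6645, 0.4663, 120, 199, -0.2), (0.666, -0.6158, 74, 77, 88.6), (0.6642, -0.0363, 103, 296, 9.1), (0.8436, -0.4609, 56, 71, -20.2), (0.9235, 0.3021, 84, 108, -1.3), (0.9767, 0.1744, 216, 1357, -1.2)]
pad [(0.5696, -0.0465, 53, 67, 8.3)]
lid [(0.5156, -0.3206, 135, 349, -88.4)]
[] []
```

```bash
cat >> h.py <<'E'
YAW=np.radians(9.4); WIN=np.array([.5698,-.0455]); AX=WIN+.075*np.array([np.cos(YAW),np.sin(YAW)])
def snap(fn=None):
    p=camera_params("wrist"); im=read_camera("wrist")[:,:,::-1].copy()
    if fn: cv2.imwrite(f"pics/{fn}.png",im)
    return im,p
def near_cast(xy,support,h=.012,fn=None,hz=.14):
    im,p=snap(fn); r=rects(im,tan(im),p,support+h,xy); return sorted(r,key=lambda r:np.hypot(r[0]-xy[0],r[1]-xy[1]))
def ax(th): # tool x in world
    return np.array([np.sin(-th),np.cos(th)])  # = y x z -> (-sin? ) checked below
def pick(xy,th,support,force=35,h=.021,up=.13):
    q=down(th); move_ptp([*xy,support+.09],q); move_gripper(.085,force)
    movel([*xy,support+h],q,.12); move_gripper(0.0,force); g=read_finger_gap()
    movel([*xy,support+up],q,.15); print("pick gap",g,read_finger_gap(),read_grasp_force()); return g
def place(xy,th,support,h=.021,up=.13,op=.075):
    q=down(th); move_ptp([*xy,support+up],q); print("before lower gap",read_finger_gap(),"F",read_grasp_force())
    movel([*xy,support+.035],q,.15); f0=read_ft_force()[2]
    movel([*xy,support+h+.0005],q,.05); print("dFz",read_ft_force()[2]-f0); move_gripper(op); movel([*xy,support+up],q,.15)
E
python3 - <<'E'
from h import *
th=np.radians(10.5); xy=np.array([.4136,.2155])
move_ptp([*xy,.14],down(th)); r=near_cast(xy,0,fn="n1"); print(r); print([ (px2w("wrist",d["at"],0).round(4),d["confidence"]) for d in tip_of("wrist","cast_a")])
from scipy.spatial.transform import Rotation as R
M=R.from_quat(read_tcp_rot()).as_matrix(); print(M.round(2))
print(near_cast(xy,0,h=.006),near_cast(xy,0,h=.02),read_time_s())
E
```

```text
[(0.4135, 0.2148, 51, 70, 10.3)]
[(array([0.4117, 0.2147, 0.    ]), 0.74), (array([0.4237, 0.1233, 0.    ]), 0.68)]
[[-0.18  0.98  0.  ]
 [ 0.98  0.18  0.  ]
 [-0.    0.   -1.  ]]
[(0.4142, 0.2125, 52, 71, 10.3)] [(0.4133, 0.2172, 49, 67, 10.3)] 8.9583
```

View pics/n1.png

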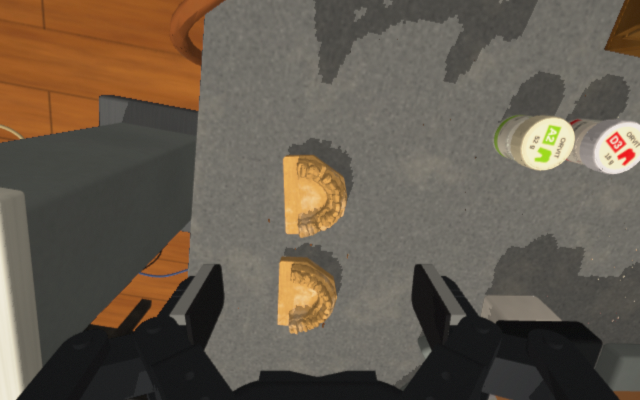

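```bash
python3 - <<'E'
from h import *
pick((.4135,.2145),np.radians(10.3),0)
im,p=snap("g1")
place(WIN,YAW,.05)
print(near_cast(WIN,.05,fn="p1"),[ (px2w("wrist",d["at"],.05).round(4),d["confidence"]) for d in tip_of("wrist","cast_a")],read_time_s())
E
python3 -c "
import cv2,numpy as np
a=[cv2.imread(f'pics/{n}.png')[:,100:540] for n in('g1','p1')];cv2.imwrite('pics/gp1.png',cv2.resize(np.hstack(a),(800,364)))"
```

```text
pick gap 0.04906342737314897 0.049112456294789775 36.22521282581147
before lower gap 0.04962836509490822 F 26.552801953512244
dFz 3.1064179207714893
[(0.5714, -0.046, 51, 69, 9.3)] [(array([ 0.5694, -0.046 ,  0.05  ]), 0.76)] 15.3083
```

View pics/gp1.png

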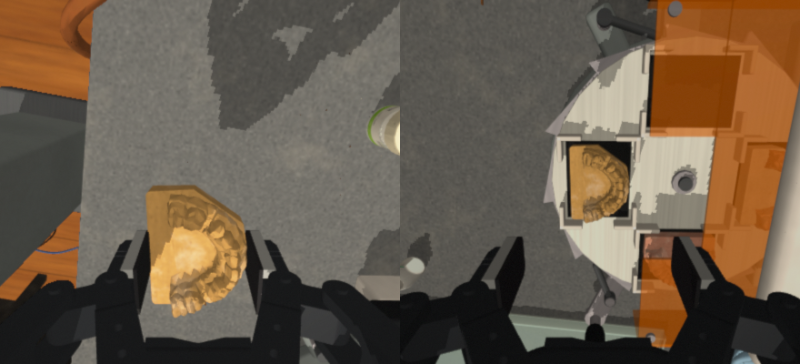

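```bash
cat >> h.py <<'E'
KN=np.array([.5945,-.2125]); RK=np.hypot(*(KN-AX)); PH0=np.arctan2(*(KN-AX)[::-1])
def lv(a,z=.085):
    ph=PH0-a; return [*(AX+RK*np.array([np.cos(ph),np.sin(ph)])),z],down(ph+np.pi/2+np.pi)
def lever(n,sp=.14):
    P,q=lv(0,.19); move_ptp(P,q); move_gripper(.032,20); movel(lv(0)[0],q,.15)
    for k in range(n):
        f0=np.array(read_ft_force())
        for a in (.17,.34,.51,.66): movel(*lv(a),speed=sp)
        a=.66; fm=0
        while a<.75:
            fm=np.linalg.norm((np.array(read_ft_force())-f0)[:2])
            if fm>14: break
            a+=.012; movel(*lv(a),speed=.06)
        print("stroke",k,"a",round(a,3),"F",round(fm,1),np.round(np.array(read_ft_force())-f0,1))
        for b in (.5,.33,.16,-.004): movel(*lv(b),speed=sp)
        print("  rest F",np.round(np.array(read_ft_force())-f0,1),round(read_time_s(),1))
    movel(P,q,.2)
E
python3 - <<'E'
from h import *
lever(1)
P=[.5,-.05,.25]; move_ptp(P,down(YAW)); im,p=snap("s1")
for n,z in (("nest0",.05),("done_a",.05),("cast_a",.05),("lever_grip",.082)): print(n,[(px2w("wrist",d["at"],z,p).round(3)[:2].tolist(),round(d["confidence"],2)) for d in tip_of("wrist",n)])
print(read_time_s())
E
```

```text
stroke 0 a 0.744 F 16.2 [12.9 -9.8 -8.6]
  rest F [-0.3 -0.5 -1.6] 23.3
nest0 []
done_a [([0.617, -0.101], 0.83)]
cast_a [([0.576, -0.008], 0.85)]
lever_grip []
26.45
```

View pics/s1.png

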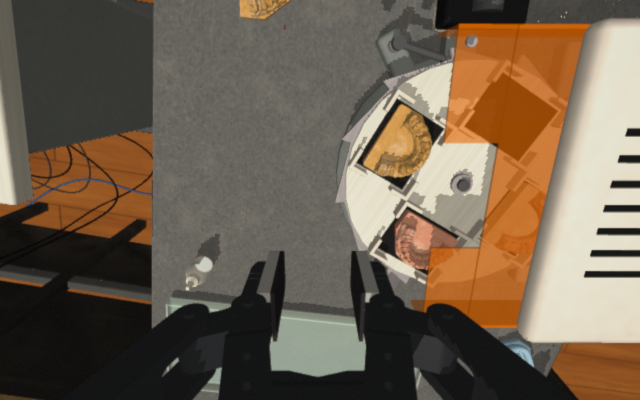

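```bash
cat >> h.py <<'E'
def pink(im):
    h=cv2.cvtColor(im,cv2.COLOR_BGR2HSV); return cv2.inRange(h,(0,50,70),(28,255,255))|cv2.inRange(h,(165,50,70),(180,255,255))
def wn(fn,names):
    im,p=snap(fn)
    for n,z in names: print(n,[(px2w("wrist",d["at"],z,p).round(4)[:2].tolist(),round(d["confidence"],2)) for d in tip_of("wrist",n)])
    return im,p
E
python3 - <<'E'
from h import *
lever(2)
move_ptp([*WIN,.19],down(YAW)); im,p=wn("s2",[("done_a",.05),("cast_a",.05)])
for z in (.056,.065): print(rects(im,pink(im),p,z,WIN),rects(im,(im.max(2)<45).astype(np.uint8)*255,p,.05,WIN,50))
im=read_camera("top")[:,:,::-1].copy(); cv2.imwrite("pics/top1.png",im); p=camera_params("top")
h=cv2.cvtColor(im,cv2.COLOR_BGR2HSV);m=cv2.inRange(h,(70,20,100),(100,110,255)); print("lid",rects(im,m,p,.008,minA=1500))
print([r for r in rects(im,tan(im),p,.01,minA=150) if .38<r[0]<.7 and -.2<r[1]<.4],read_time_s())
E
```

```text
stroke 0 a 0.732 F 14.1 [11.7 -7.8 -4.7]
  rest F [-0.2 -0.6  0.1] 34.3
stroke 1 a 0.732 F 14.2 [10.8 -9.1 -4.3]
  rest F [0.7 1.6 0.9] 38.8
done_a [([0.66, -0.1076], 0.94), ([0.5723, -0.0461], 0.68)]
cast_a []
[(0.5711, -0.0479, 52, 69, 9.1)] [(0.5554, -0.0704, 18, 24, 9.4), (0.5672, -0.0258, 30, 55, -78.7)]
[(0.5706, -0.0449, 50, 67, 9.1)] [(0.5554, -0.0704, 18, 24, 9.4), (0.5672, -0.0258, 30, 55, -78.7)]
lid [(0.4746, -0.1289, 109, 371, -67.0), (0.5128, -0.3192, 136, 348, -87.8)]
[(0.4231, 0.1211, 54, 70, 6.6), (0.6642, -0.0363, 103, 296, 9.1)] 42.0167
```

View pics/s2.png

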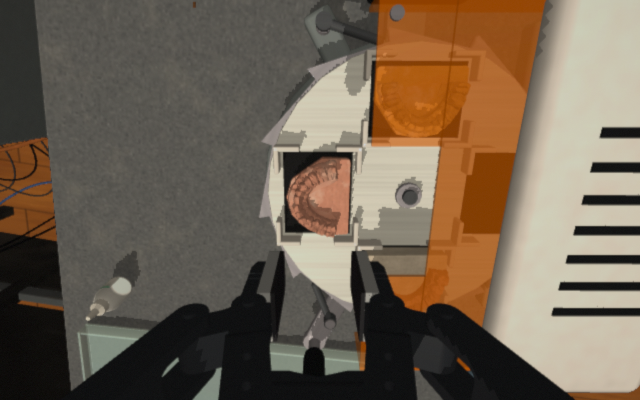

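```bash
cat >> h.py <<'E'
LID=np.array([.5145,-.3195]); LT=np.radians(2.0)
def slot(s): return LID+s*np.array([np.cos(LT),np.sin(LT)])
E
python3 - <<'E'
from h import *
pick((.5708,-.0465),YAW,.05)
q=down(LT); move_ptp([*LID,.2],q)
place(slot(-.085),LT,.003)
move_ptp([*slot(-.03),.22],q); im,p=wn("d1",[("wet_lid",0),("done_a",.003)]); print(rects(im,pink(im),p,.015,slot(-.085)))
# cast 2
xy=np.array([.423,.121]); th=np.radians(6.5)
move_ptp([*xy,.14],down(th)); print(near_cast(xy,0)); wn("n2",[("cast_a",0)]); print(read_time_s())
E
```

```text
pick gap 0.04818285882450231 0.048019247713620955 36.12432553083636
before lower gap 0.048061527591287685 F 36.22173034935258
dFz 3.382561663963935
wet_lid [([0.5158, -0.3176], 0.81)]
done_a [([0.4309, -0.3187], 0.91)]
[(0.4306, -0.3215, 50, 64, 2.0)]
[(0.4231, 0.1212, 53, 72, 6.4)]
cast_a [([0.4233, 0.1213], 0.92), ([0.6824, -0.0024], 0.9)]
51.4333
```

View pics/d1.png

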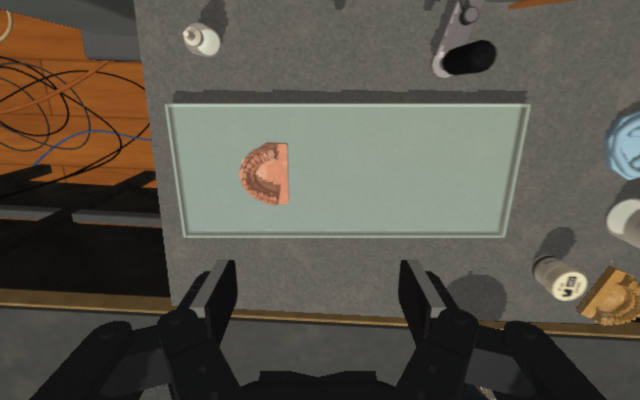

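Run:
```python
from h import *
pick((.4231,.1210),np.radians(6.4),0)
place(WIN,YAW,.05)
im,p=wn("p2",[("cast_a",.05)]); print(rects(im,tan(im),p,.062,WIN))
lever(3)
move_ptp([*WIN,.19],down(YAW)); im,p=wn("s3",[("done_a",.05),("cast_a",.05)]); print(rects(im,pink(im),p,.068,WIN),rects(im,pink(im),p,.06,WIN),read_time_s())
a=[cv2.imread(f'pics/{n}.png')[:,100:540] for n in('p2','s3')];cv2.imwrite('pics/ps2.png',cv2.resize(np.hstack(a),(800,364)))
```

```text
pick gap 0.05038248179431368 0.0509683544001425 36.48042095184792
before lower gap 0.050617490120665534 F 36.481842478970066
dFz 3.232371021995901
cast_a [([0.5715, -0.0447], 0.91)]
[(0.5717, -0.0455, 53, 71, 9.3)]
stroke 0 a 0.744 F 16.1 [13.3 -9.1 -5.4]
  rest F [-1.   1.  -1.1] 66.0
stroke 1 a 0.732 F 14.1 [  9.5 -10.4  -2.4]
  rest F [ 0.8 -1.8  0.2] 70.5
stroke 2 a 0.744 F 15.3 [12.4 -8.9 -4.4]
  rest F [-0.5  0.8  0.7] 75.3
done_a [([0.5708, -0.0464], 0.65), ([0.4484, -0.2661], 0.58)]
cast_a []
[(0.5703, -0.0469, 55, 73, 10.0)] [(0.5708, -0.0496, 57, 76, 10.0)] 78.475
```

View pics/ps2.png

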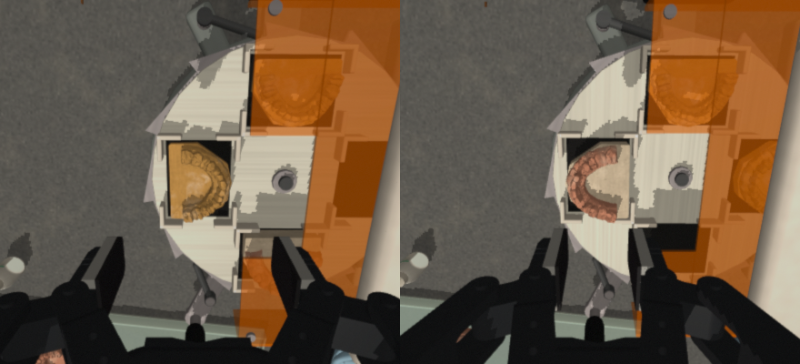

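Run:
```python
from h import *
pick((.5706,-.0468),YAW,.05)
q=down(LT); move_ptp([*slot(.025),.2],q); wn("l2",[("wet_lid",0),("done_a",.003)])
print(read_finger_gap(),read_grasp_force(),read_time_s())
```

```text
pick gap 0.053493773355429534 0.05399532628476676 36.877418557269266
wet_lid [([0.517, -0.322], 0.76)]
done_a [([0.429, -0.3208], 0.86), ([0.5448, -0.4073], 0.73)]
0.05365188927944288 36.87275806762045 82.575
```

Run:
```python
from h import *
place(slot(.025),LT,.003)
q=down(LT); move_ptp([*slot(-.03),.22],q); im,p=wn("d2",[("done_a",.003),("wet_lid",0)])
move_ptp([.56,.06,.22],down(YAW)); im,p=wn("sw",[("lamp_switch_tip",.071),("lamp_switch",.04),("cast_a",.05),("nest0",.05)])
print(look_for("wrist","lamp_switch"), [px2w("wrist",d["at"],.071,p) for d in look_for("wrist","lamp_switch_tip")])
print(rects(im,(im.max(2)<45).astype(np.uint8)*255,p,.05,WIN),w2px("",[.596,.125,.071],p),read_time_s())
a=cv2.imread('pics/sw.png')[:320,150:550],cv2.imread('pics/d2.png')[:320,100:500];cv2.imwrite('pics/swd.png',np.hstack(a))
```

```text
before lower gap 0.0540890775017518 F 37.1593122392369
dFz 3.084246701701772
done_a [([0.5444, -0.3177], 0.66), ([0.4293, -0.3177], 0.63)]
wet_lid [([0.5177, -0.3199], 0.88)]
lamp_switch_tip [([0.6004, 0.1263], 0.86)]Traceback (most recent call last):
  File "<stdin>", line 4, in <module>
  File "h.py", line 65, in wn
    for n,z in names: print(n,[(px2w("wrist",d["at"],z,p).round(4)[:2].tolist(),round(d["confidence"],2)) for d in tip_of("wrist",n)])
                                                                                                                   ~~~~~~^^^^^^^^^^^
ValueError: it knows: cast, curing_unit, done, glue_bottle, jar_back, jar_front, lamp_switch_tip, lever_grip, nest, nest_plate, wet_lid, window
```

Run:
```python
from h import *
im,p=wn("sw",[("lamp_switch_tip",.071),("cast_a",.05),("nest0",.05)])
print(rects(im,(im.max(2)<45).astype(np.uint8)*255,p,.05,WIN),w2px("",[.596,.125,.071],p),read_time_s())
a=cv2.imread('pics/sw.png')[:320,150:550],cv2.imread('pics/d2.png')[:320,100:500];cv2.imwrite('pics/swd.png',np.hstack(a))
```

```text
lamp_switch_tip [([0.6004, 0.1276], 0.97)]
cast_a []
nest0 [([0.5681, -0.0463], 0.97), ([0.6589, -0.1098], 0.81)]
[(0.57, -0.0455, 54, 68, 8.6)] [373.22673496 117.74290535] 87.75
```

View pics/swd.png

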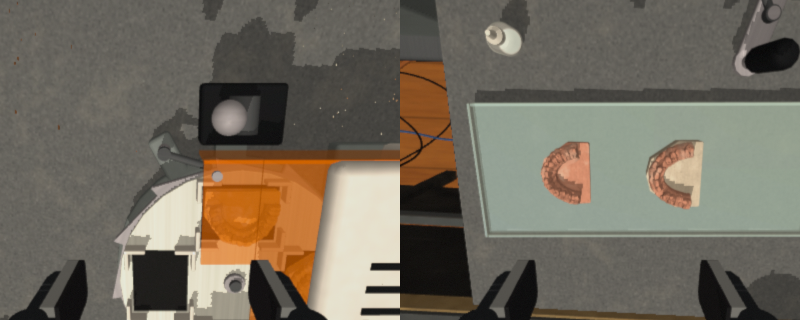

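Run:
```python
from h import *
ux=np.array([np.cos(YAW),np.sin(YAW)]); T=np.array([.600,.127]); q=down(YAW)
P=lambda s,z=.081:[*(T+s*ux),z]
move_ptp(P(-.065,.16),q); move_gripper(0,20); movel(P(-.065),q,.12); f0=np.array(read_ft_force())
s=-.035; movel(P(s),q,.08); log=[]
while s<.04:
    f=(np.array(read_ft_force())-f0)[:2]@ux; log.append((round(s*1000),round(f,1)))
    if abs(f)>18: break
    s+=.004; movel(P(s),q,.05)
print(log)
movel(P(s-.03),q,.12); movel(P(s-.03,.16),q,.2)
move_ptp([.5,.06,.25],q); im,p=wn("sw2",[("lamp_switch_tip",.071)]); print(read_time_s())
t=read_camera("top")[:,:,::-1].copy(); print([(px2w("top",d["at"],.082).round(3),d["confidence"]) for d in tip_of("top","lever_grip")])
a=im[:320,150:550],cv2.resize(t[60:260,200:450],(400,320));cv2.imwrite('pics/fin.png',np.hstack(a))
```

```text
[(-35, np.float64(0.2)), (-31, np.float64(-3.1)), (-27, np.float64(-8.6)), (-23, np.float64(-17.8)), (-19, np.float64(-25.8))]
lamp_switch_tip [([0.6084, 0.1267], 0.91)]
92.8083
[(array([ 0.596, -0.21 ,  0.082]), 0.66)]
```

View pics/fin.png

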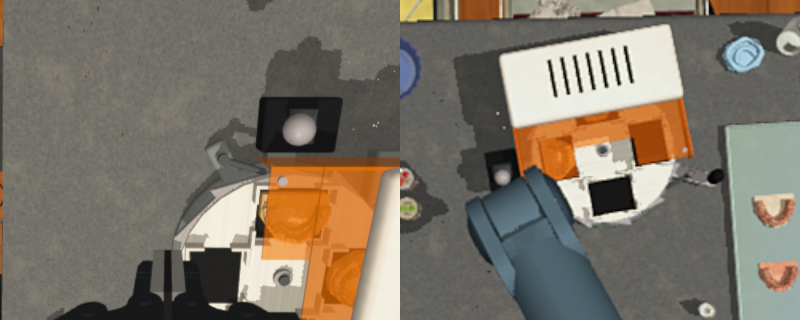

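Run:
```python
from h import *
ux=np.array([np.cos(YAW),np.sin(YAW)]); T=np.array([.600,.127]); q=down(YAW)
P=lambda s,z=.084:[*(T+s*ux),z]
move_ptp(P(-.06,.16),q); movel(P(-.06),q,.12); f0=np.array(read_ft_force())
s=-.03; movel(P(s),q,.08); log=[]
while s<.03:
    f=(np.array(read_ft_force())-f0); log.append((round(s*1000),round(float(f[:2]@ux),1),round(float((np.array(read_eef_pos())[:2]-T)@ux*1000),1)))
    if np.linalg.norm(f)>60: break
    s+=.004; movel(P(s),q,.05)
print(log)
movel(P(s-.03),q,.12); movel(P(s-.03,.16),q,.2)
move_ptp([.5,.06,.25],q); im,p=wn("sw3",[("lamp_switch_tip",.071)]); print(read_time_s())
cv2.imwrite('pics/fin2.png',im[50:250,250:550])
```

```text
[(-30, -0.6, -29.7), (-26, -4.5, -27.4), (-22, -10.1, -24.4), (-18, -8.4, -18.6), (-14, -3.4, -13.1), (-10, -2.1, -8.7), (-6, -5.4, -6.5), (-2, -12.5, -6.0), (2, -19.4, -5.6), (6, -27.6, -5.2), (10, -34.9, -4.9), (14, -41.4, -4.5), (18, -48.4, -4.1)]
lamp_switch_tip [([0.635, 0.131], 0.91)]
99.4083
```

View pics/fin2.png

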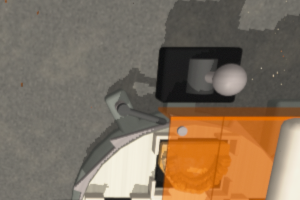

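```bash
python3 -c "
from bench import *
print(read_time_s(), sign_off())"
```

```text
the job is handed in; nothing more can be done
99.4083 None
```

The job is handed in at about 99 s: both finished casts lie upright in the lid, both waiting casts are seated in their own nests under the shield, and an empty nest is square in the window with the lever at rest and the lamp on; a third cast-like object in the far right corner, out of reach and not recognised as a cast in the one overhead picture searched, I left alone as bench clutter.

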